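# Flip the red fence stop down and push the timber against it

### The arm

A 7-joint arm with a two-finger parallel gripper is mounted at the origin on a cart in front of the work surface, level with it; the furniture and walls round the work are solid. World frame = base frame: x ahead of the robot, y to its left, z up, the work surface at z = 0. Lengths are in m, angles in rad, forces in N, time in s.
With the tool pointing down it reaches from about 0.4 to 0.9 m from the base axis. Payload 5.6 kg.
Tool frame: the origin (TCP) lies midway between the tips of the shut fingers; the grasp point (between the pads) lies 19 mm behind it; z points along the fingers, y is the line along which they close (so a half turn about z gives the same grasp; the last joint's range is limited). The gripper opens to 92 mm and grips with 3 to 60 N. Pads are 20 mm wide; open, the fingers measure 128 mm over their backs; the gripper's body (75 mm by 189 mm) begins 69 mm behind the grasp point.
Start: joints at [1.076, 0.468, -0.012, 1.603, 0.006, 1.071, -0.056], TCP at [0.284, -0.585, 0.215] pointing down, gripper open.
Joint ranges: [-2.53, 2.53], [-0.31, 2.02], [-1.57, 1.55], [0.28, 2.44], [-1.29, 4.43], [0.15, 1.84], [-2.92, 2.92]. Speed limits (rad/s): [2.57, 2.57, 3.14, 3.14, 3.14, 3.14, 3.14].

### API

Orientations are given as a 3x3 rotation matrix whose columns are the frame's x, y, z axes.
In Python, from station import env, effector, solver, viewer, workorder, search_frame, tip_of gives the robot as it stands. Calls block until the motion is done:
- env.reach(position, orientation): joint-space move of the TCP to a pose.
- env.movel(position, frame=None, rate=0.15): straight line of the TCP; frame=None keeps the orientation; rate is the mean speed in m/s.
- env.goto_joints(angles): joint-space move.
- effector.release() and effector.grasp(squeeze=None): open the fingers fully, or close them until they stop; squeeze is the grip in N (None keeps the last).
- env.pause(seconds).
- solver.inverse_kinematics(position, orientation): joint angles nearest the present ones, or None.
- env.sense(): the state.
- viewer.read_camera(name): name is "scene" or "side" or "wrist"; returns (picture, depth): 480x640x3 uint8, red, green, blue; 480x640 float32, m along the optical axis (not along the pixel's ray), 0 where there is no reading.
- viewer.camera_info(name): a dict with "intrinsics" (3x3 intrinsics, pixels), "eye" and "rotation" of the camera in the world; the wrist camera has in their place "T_tool_cam" (4x4, takes a point from camera to tool coordinates, whose origin is the TCP and whose axes are the flange's). Camera axes: x right, y up, looking along -z (the intrinsics and any distortion apply to the point x, -y, -z); pixel columns grow to the right and rows downward; lengths in m; the calibration is good to about 2 mm. The wrist camera is an equidistant fisheye: a pixel r from the principal point sees the ray r / f radians off the axis. A picture is of the moment at which its call begins: read the wrist's pose just before it. camera_info takes no time and is no camera call.
A pose or a line that the arm cannot do raises env.PlanningError and nothing moves.
- workorder.finish_job(): hands the job in; it is judged then, once.
Trained networks look in the newest picture that a camera, given by its name, has taken for a name from the list of things; names that differ only in an ending like _2 or _b are one class to them, and where a whole thing is asked for, a point or a joint stands for the part that bears it (a point fixed in the world has none). Each returns a list of dicts, best first, with "score" (0 to 1); they miss things now and then, are a little off and sometimes report something else, mostly with a low value. They report only what shows in the picture. A call takes as long as a camera call. They do not tell look-alikes from the thing itself.
- search_frame(camera, name): "at" ([x, y, z] in m, in world coordinates, good to about 4 mm: the middle of the surface that is visible of it).
- tip_of(camera, name): "at" ([x, y, z] in m, in world coordinates, good to about 4 mm: a listed point, or the origin of a listed thing).
The state is a dict: "t": time; "joint_positions": joint angles; "joint_velocities": joint speeds; "tau": joint torques, N m; "ee_pos": TCP position; "tcp_rot": TCP orientation; "wrist_force": force on the tool from outside, world axes, zero at the start; "moment": the same for the moment, N m; "gripper_width": finger opening in m; "grasp_force": force on a finger pad.
Only numpy, scipy, OpenCV 4.12 (cv2) and the standard library are available. Lean on these libraries where they do the work, as an engineer would, in place of code of your own. Each camera call takes 0.05 s, during which the arm holds its last target. There are 200 camera calls.

### The job

First flip the red stop flag on the stop fence down across the channel; leave the blue flag up. Then slide the timber offcut along the channel until its end rests against the red flag, without lifting it out of the channel.

Things in the scene. Friction and masses are not known exactly. Their poses are not given: they have to be found in the camera images.
- red_stop: Dark clamp bracket of the red flip stop, fixed on the fence. Origin: on the channel's centre line under the red flag, at bench height. x: across the channel, away from the robot; y: along the channel towards the timber; z: up. Bracket behind the fence, x 39 to 63 mm, 30 mm wide, 56 mm high. Hinge pin along y at x 48, z 46 mm.
- red_flag (a joint): Red flag's angle, rad: 0 = down, level across the channel (hard stop), 1.57 = upright, 2.3 = leaning back, where it rests at the start. Bar 10 mm thick in y, 70 mm long from the pin; leaning back, its free end is at x 95, z 95 mm (top of its tongue z 120 mm). Pushed from behind, at 75 mm height, towards the robot past upright, it falls down by itself; free hinge.
- blue_flag (a joint): Angle of the blue flag, rad, on an alike stop 80 to 120 mm from the red one along the channel, on either side; also rests at 2.3 and must stay raised. The stop fence they sit on: plywood base, top 8 mm above the bench; 46 mm wide channel between a lip on the robot's side (top 20 mm above the bench) and an aluminium fence on the far side (14 mm thick, top 36 mm).
- timber_center (a point): Centre, half-way up (25.5 mm above the bench), of the loose wooden offcut, 40 x 120 x 35 mm, about 0.1 kg, lying in the channel, its long side (own y) along it, top 43 mm above the bench. It slides easily and passes under a raised flag. Push it along the red stop's -y; with its end against the red flag, its centre is at y = 65 mm of the red stop.
Mind the look-alikes: they are no part of the job. Of the things that look like the part that bears timber_center, the larger one is meant.

How it is judged:
On the way, in this order (a step that is already met when the one before it is completed fails the run):
1. the red flag is down across the channel (value of joint red_flag below 0.12 rad), for 0.2 s.
2. the timber's end is against the red flag (value of joint red_flag below 0.12 rad and y of timber_center in the frame of red_stop between 0.055 and 0.075 m), for 0.2 s.
At the end, for the whole second after the job is handed in: The red flag is down (under 0.12 rad), the blue flag still raised (over 1.8 rad), and the timber lies flat in the channel along it (within 10 degrees), its end within 10 mm of the red flag's face (all of step 2 and value of joint blue_flag above 1.8 rad and x of timber_center in the frame of red_stop between -0.012 and 0.012 m and z of timber_center in the frame of red_stop below 0.035 m and angle between the y axis of timber_center and the y axis of red_stop, either way round below 0.17 rad and velocity of joint red_flag below 0.1 rad/s); the robot touches nothing.
It fails at once if the blue flag is flipped (value of joint blue_flag below 1.5 rad).
It fails at once if the timber is lifted out of the channel (height (world z) of timber_center above 0.05 m).
It also fails if it takes over 40 s, if anything falls off the work surface, if the arm or the gripper's body presses on something with over 40 N, if the wrist force passes 120 N, or if a joint passes its speed limit or range.

## Working session

There is one attempt and no reset: what is moved stays moved. The work goes in short steps, each a Python script; the robot and the scene stay as the last script left them, time stands still between calls to the robot, and variables do not carry over. Pictures are saved under pics/ and viewed, at most 10 in all, crops included, and the job is handed in when it is done.

```bash
mkdir -p pics; cat > h.py <<'E'
import numpy as np, cv2
from station import env, effector, solver, viewer, workorder, search_frame, tip_of
def pix2w(cam,depth,u,v,info=None):
    i=viewer.camera_info(cam);K=np.array(i["intrinsics"]);d=depth[v,u]
    p=np.array([(u-K[0,2])/K[0,0]*d,-(v-K[1,2])/K[1,1]*d,-d])
    return np.array(i["rotation"])@p+np.array(i["eye"])
def save(n,p): cv2.imwrite("pics/"+n,p[...,::-1])
E
python3 - <<'E'
from h import *
np.set_printoptions(precision=3,suppress=True)
for c in ("scene","side"):
    p,d=viewer.read_camera(c);save(c+"0.png",p);np.save("pics/"+c+"0.npy",d)
    print({k:np.round(v,3).tolist() if not isinstance(v,str) else v for k,v in viewer.camera_info(c).items()})
    for n in("red_stop","red_flag","blue_flag","timber_center"):
        print(c,n,"S",[(np.round(r["at"],3).tolist(),round(r["score"],2)) for r in search_frame(c,n)])
        print(c,n,"T",[(np.round(r["at"],3).tolist(),round(r["score"],2)) for r in tip_of(c,n)] if n in("red_stop","timber_center") else "")
print(env.sense()["t"])
E
```

```text
{'intrinsics': [[465.292, 0.0, 319.446], [0.0, 465.292, 240.393], [0.0, 0.0, 1.0]], 'eye': [-0.151, -0.593, 0.519], 'rotation': [[0.598, 0.416, -0.685], [-0.801, 0.295, -0.521], [-0.015, 0.86, 0.51]]}
scene red_stop S [([0.504, -0.238, 0.067], 0.55)]
scene red_stop T []
scene red_flag S [([0.506, -0.236, 0.089], 0.88)]
scene red_flag T 
scene blue_flag S [([0.504, -0.345, 0.088], 0.95)]
scene blue_flag T 
scene timber_center S [([0.415, 0.11, 0.023], 0.96), ([0.438, -0.097, 0.041], 0.63)]
scene timber_center T [([0.453, -0.083, 0.027], 0.91), ([0.43, 0.125, 0.014], 0.65)]
{'intrinsics': [[468.845, 0.0, 324.73], [0.0, 468.845, 238.624], [0.0, 0.0, 1.0]], 'eye': [1.025, -0.106, 0.737], 'rotation': [[-0.047, -0.786, 0.617], [0.999, -0.045, 0.02], [0.012, 0.617, 0.787]]}
side red_stop S [([0.51, -0.228, 0.04], 0.87)]
side red_stop T [([0.448, -0.229, -0.0], 0.85)]
side red_flag S [([0.527, -0.231, 0.096], 0.61)]
side red_flag T 
side blue_flag S [([0.529, -0.336, 0.096], 0.67)]
side blue_flag T 
side timber_center S [([0.452, -0.082, 0.043], 0.87), ([0.434, 0.118, 0.019], 0.67)]
side timber_center T [([0.425, 0.12, 0.008], 0.87), ([0.447, -0.081, 0.024], 0.7)]
0.7
```

View pics/scene0.png

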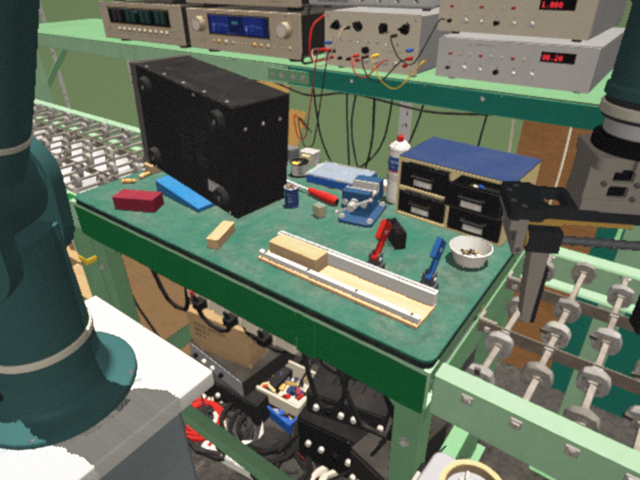

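View pics/side0.png

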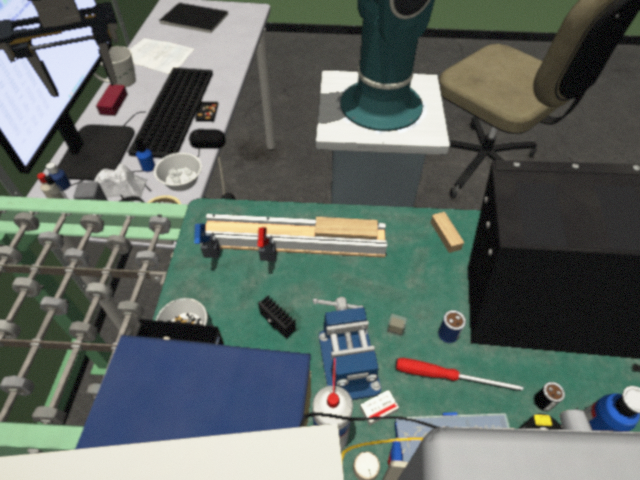

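The timber is the larger block in the channel (scene 298,250 / side 347,228). Its look-alike is the small loose block (scene 221,235 / side 447,230). The red flag is at scene (379,243) / side (263,240), and the blue one at scene (434,258) / side (201,235). There is a black ribbed block behind the red flag at side (277,316). Next: fit the channel direction, measure obstacle heights, and crop.

```bash
python3 - <<'E'
from h import *
np.set_printoptions(precision=3,suppress=True)
i=viewer.camera_info("side");K=np.array(i["intrinsics"]);d=np.load("pics/side0.npy")
v,u=np.mgrid[0:480,0:640]
P=np.stack([(u-K[0,2])/K[0,0]*d,-(v-K[1,2])/K[1,1]*d,-d],-1)@np.array(i["rotation"]).T+np.array(i["eye"])
P[d==0]=9
img=cv2.imread("pics/side0.png");R=img[...,2].astype(int);G=img[...,1].astype(int);B=img[...,0].astype(int)
roi=np.zeros((480,640),bool);roi[205:262,190:395]=1
z=P[...,2]
def line(m,n):
    p=P[m];vx,vy,x0,y0=cv2.fitLine(p[:,:2].astype(np.float32),cv2.DIST_HUBER,0,.01,.01).ravel()
    print(n,len(p),"yaw deg of line from +y",np.degrees(np.arctan2(-vx*np.sign(vy),abs(vy))),"at",x0,y0,"z",np.median(p[:,2]),"ext",p.min(0),p.max(0))
tim=roi&(abs(z-.043)<.005)&(R>B+40)&(u>310); line(tim,"timbertop")
print(cv2.minAreaRect((P[tim][:,:2]*1000).astype(np.float32)))
line(roi&(abs(z-.036)<.004)&(abs(R-B)<35)&(v>225)&(u>215)&(u<380),"fence")
line(roi&(z<.024)&(z>.015)&(abs(R-B)<35)&(v<228)&(u<315),"lip")
for n,m in (("red",roi&(R>150)&(G<90)&(z>.03)),("blue",roi&(B>120)&(R<90)&(z>.03))):
    p=P[m];print(n,len(p),np.median(p,0),p.min(0),p.max(0))
# height map behind
for x in np.arange(.46,.86,.03):
    print("%.2f"%x,[int(1000*np.max(np.r_[0,z[(abs(P[...,0]-x)<.015)&(abs(P[...,1]-y)<.015)&(z<.6)]])) for y in np.arange(-.42,.1,.03)])
a=cv2.resize(img[195:340,180:480],None,fx=2.6,fy=2.6,interpolation=cv2.INTER_CUBIC);cv2.imwrite("pics/crop1.png",a)
E
```

```text
timbertop 1081 yaw deg of line from +y -1.0274218 at 0.44959465 -0.083288796 z 0.04288560589802781 ext [ 0.426 -0.143  0.038] [ 0.47  -0.024  0.047]
((447.8185729980469, -83.49591064453125), (119.58463287353516, 42.26740646362305), 88.96720886230469)
fence 1128 yaw deg of line from +y -0.26058283 at 0.4792205 -0.1824478 z 0.035760396733806876 ext [ 0.465 -0.331  0.032] [ 0.511 -0.02   0.039]
lip 526 yaw deg of line from +y -0.55055857 at 0.4204874 -0.24944393 z 0.01942715792662525 ext [ 0.412 -0.366  0.015] [ 0.425 -0.147  0.024]
red 86 [ 0.535 -0.232  0.104] [ 0.52  -0.237  0.093] [ 0.545 -0.228  0.116]
blue 112 [ 0.532 -0.342  0.105] [ 0.518 -0.347  0.092] [ 0.544 -0.337  0.118]
0.46 [2, 3, 37, 38, 38, 38, 37, 38, 38, 45, 46, 45, 46, 45, 37, 3, 3, 3]
0.49 [3, 3, 42, 98, 39, 39, 98, 57, 39, 38, 39, 39, 38, 39, 39, 3, 3, 3]
0.52 [3, 4, 113, 117, 3, 5, 117, 58, 4, 4, 2, 3, 2, 3, 2, 3, 4, 3]
0.55 [2, 3, 101, 103, 3, 3, 104, 3, 3, 3, 3, 3, 3, 3, 3, 3, 3, 3]
0.58 [2, 4, 3, 3, 4, 3, 3, 3, 3, 3, 4, 4, 3, 2, 3, 2, 2, 3]
0.61 [3, 34, 36, 35, 3, 3, 41, 42, 4, 2, 3, 68, 48, 3, 2, 4, 3, 2]
0.64 [2, 37, 32, 36, 34, 3, 42, 42, 42, 82, 86, 84, 84, 13, 33, 32, 3, 273]
0.67 [0, 36, 0, 34, 35, 3, 4, 41, 43, 3, 85, 84, 84, 12, 3, 3, 3, 274]
0.70 [0, 136, 135, 134, 131, 0, 3, 2, 3, 2, 81, 82, 82, 81, 24, 26, 25, 19]
0.73 [0, 145, 134, 135, 135, 134, 0, 0, 0, 1, 13, 84, 83, 83, 22, 25, 24, 22]
0.76 [0, 149, 149, 149, 149, 149, 149, 149, 149, 149, 148, 164, 84, 82, 21, 4, 2, 3]
0.79 [0, 149, 150, 149, 149, 150, 149, 150, 149, 149, 148, 165, 22, 21, 27, 29, 29, 29]
0.82 [0, 149, 150, 149, 149, 150, 149, 150, 149, 149, 168, 169, 146, 3, 30, 29, 28, 28]
0.85 [0, 149, 150, 149, 150, 149, 149, 149, 150, 149, 154, 156, 23, 23, 29, 28, 0, 0]
```

View pics/crop1.png

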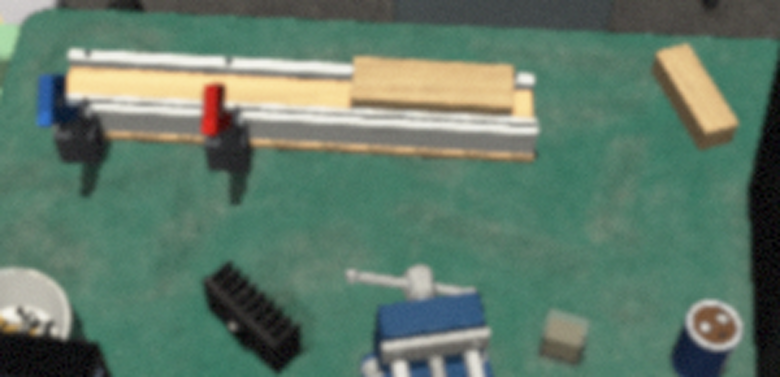

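The crop shows the big block lying in the channel and the small one loose on the bench (crop 695,95). The red flag (crop 213,110) is the inner stop. The stop frame sits at about (0.449, -0.232) with yaw near 0, and the sizes and heights match the description. Now I flip the red flag.

```bash
python3 - <<'E'
from h import *
np.set_printoptions(precision=3,suppress=True)
s=env.sense();R0=np.array(s["tcp_rot"]);print(R0)
Rs=[np.array([[0,sg,0],[sg,0,0],[0,0,-1.]]) for sg in(1,-1)]+[np.diag([sg,-sg,-1.]) for sg in (1,-1)]
q0=np.array(s["joint_positions"])
for R in Rs:
    for p in ([.58,-.232,.2],[.58,-.232,.077],[.485,-.232,.077],[.449,0,.15],[.449,0,.028],[.449,-.09,.028]):
        q=solver.inverse_kinematics(p,R);print(R[0,:2],p,q if q is None else (np.array(q),round(float(abs(np.array(q)-q0).max()),2)))
E
```

```text
[[ 0.9    0.437  0.   ]
 [ 0.437 -0.9   -0.   ]
 [-0.     0.    -1.   ]]
[0. 1.] [0.58, -0.232, 0.2] (array([ 0.604,  0.474, -0.374,  1.663,  0.194,  1.041,  0.169]), 0.47)
[0. 1.] [0.58, -0.232, 0.077] (array([ 0.572,  0.619, -0.333,  1.747,  0.263,  0.82 ,  0.116]), 0.5)
[0. 1.] [0.485, -0.232, 0.077] (array([ 0.669,  0.502, -0.355,  1.962,  0.256,  0.721,  0.161]), 0.41)
[0. 1.] [0.449, 0, 0.15] (array([ 0.449,  0.284, -0.593,  2.105,  0.217,  0.811, -0.277]), 0.63)
[0. 1.] [0.449, 0, 0.028] (array([ 0.316,  0.501, -0.461,  2.179,  0.424,  0.546, -0.463]), 0.76)
[0. 1.] [0.449, -0.09, 0.028] (array([ 0.476,  0.503, -0.416,  2.161,  0.384,  0.547, -0.226]), 0.6)
[ 0. -1.] [0.58, -0.232, 0.2] (array([ 0.158,  0.44 ,  0.225,  1.695, -0.112,  1.019, -2.721]), 2.66)
[ 0. -1.] [0.58, -0.232, 0.077] (array([ 0.122,  0.596,  0.276,  1.78 , -0.216,  0.795, -2.636]), 2.58)
[ 0. -1.] [0.485, -0.232, 0.077] (array([ 0.177,  0.474,  0.257,  1.995, -0.182,  0.695, -2.594]), 2.54)
[ 0. -1.] [0.449, 0, 0.15] (array([-1.135,  0.544,  1.371,  2.189, -0.671,  0.953, -2.507]), 2.45)
[ 0. -1.] [0.449,
[... 702 characters left out ...]
 -0.09, 0.028] (array([ 0.251,  0.467, -0.149,  2.176,  0.137,  0.508, -1.573]), 1.52)
[-1.  0.] [0.58, -0.232, 0.2] (array([ 0.8  ,  0.536, -0.655,  1.649,  0.361,  1.081,  1.611]), 1.67)
[-1.  0.] [0.58, -0.232, 0.077] (array([ 0.758,  0.681, -0.599,  1.734,  0.48 ,  0.877,  1.52 ]), 1.58)
[-1.  0.] [0.485, -0.232, 0.077] (array([ 0.863,  0.559, -0.606,  1.949,  0.449,  0.77 ,  1.569]), 1.63)
[-1.  0.] [0.449, 0, 0.15] (array([ 0.658,  0.348, -0.846,  2.094,  0.349,  0.843,  1.176]), 1.23)
[-1.  0.] [0.449, 0, 0.028] (array([ 0.422,  0.534, -0.589,  2.173,  0.542,  0.58 ,  1.004]), 1.06)
[-1.  0.] [0.449, -0.09, 0.028] (array([ 0.592,  0.536, -0.557,  2.154,  0.513,  0.582,  1.231]), 1.29)
```

```bash
python3 - <<'E'
from h import *
np.set_printoptions(precision=3,suppress=True)
R=np.diag([1,-1,-1.])
effector.grasp(5)
env.reach([.585,-.232,.22],R)
env.movel([.585,-.232,.077],rate=.15)
f0=np.array(env.sense()["wrist_force"])
for x in (.52,.50,.49,.483):
    env.movel([x,-.232,.077],rate=.08); s=env.sense();print(x,s["wrist_force"]-f0,s["ee_pos"])
env.pause(.6)
env.movel([.483,-.232,.2],rate=.15)
p,d=viewer.read_camera("side");save("side1.png",p);np.save("pics/side1.npy",d)
p,d=viewer.read_camera("scene");save("scene1.png",p[200:340,200:500].repeat(2,0).repeat(2,1))
for n in("red_flag","blue_flag"):
    print(n,[(np.round(r["at"],3),r["score"]) for r in search_frame("scene",n)])
print(env.sense()["t"])
E
```

```text
0.52 [-0.09   0.413 -0.435] [ 0.52  -0.232  0.077]
0.5 [ 0.269  0.111 -0.629] [ 0.5   -0.232  0.077]
0.49 [-0.565  0.17   0.288] [ 0.49  -0.232  0.077]
0.483 [-0.63   0.295 -0.291] [ 0.483 -0.232  0.077]
red_flag [(array([ 0.444, -0.236,  0.044]), 0.69)]
blue_flag [(array([ 0.51 , -0.342,  0.086]), 0.72)]
8.4917
```

View pics/scene1.png

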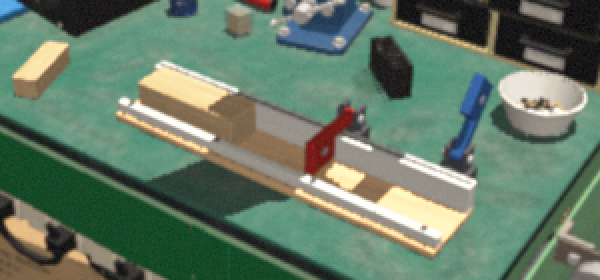

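The red flag lies across the channel (crop 328,142) and the blue one is still up (crop 470,115). Next I push the timber from its +y end.

```bash
python3 - <<'E'
from h import *
np.set_printoptions(precision=3,suppress=True)
R=np.diag([1,-1,-1.]);x=.448;z=.027
env.reach([x,.03,.17],R)
env.movel([x,.03,z],rate=.15)
env.pause(.2);f0=np.array(env.sense()["wrist_force"])
env.movel([x,-.07,z],rate=.05)
print(env.sense()["wrist_force"]-f0)
y=-.07
while y>-.105:
    y-=.002; env.movel([x,y,z],rate=.02)
    s=env.sense();f=s["wrist_force"]-f0;print(round(y,3),f)
    if f[1]>4: break
env.movel([x,y+.02,z],rate=.05)
env.movel([x,y+.03,.2],rate=.15)
p,d=viewer.read_camera("scene");save("scene2.png",p[200:340,200:500].repeat(2,0).repeat(2,1))
i=viewer.camera_info("scene")
K=np.array(i["intrinsics"]);v,u=np.mgrid[0:480,0:640]
P=np.stack([(u-K[0,2])/K[0,0]*d,-(v-K[1,2])/K[1,1]*d,-d],-1)@np.array(i["rotation"]).T+np.array(i["eye"])
m=(abs(P[...,2]-.043)<.004)&(abs(P[...,0]-.447)<.03)&(P[...,1]<0)&(P[...,1]>-.36)&(p[...,0].astype(int)>p[...,2]+30)&(p[...,1]>.55*p[...,0])
print(cv2.minAreaRect((P[m][:,:2]*1000).astype(np.float32)))
print([(np.round(r["at"],3),r["score"]) for r in tip_of("scene","timber_center")],env.sense()["t"])
E
```

```text
[ 0.894 -0.223 -0.835]
-0.072 [ 0.834 -1.328 -1.226]
-0.074 [ 0.21  -0.863  0.173]
-0.076 [ 0.886 -0.299 -0.121]
-0.078 [ 0.002 -0.569 -0.876]
-0.08 [-0.239 -0.278 -0.386]
-0.082 [ 0.956  0.12  -1.557]
-0.084 [ 1.043 -0.093 -0.817]
-0.086 [ 0.231  0.435 -0.869]
-0.088 [ 0.353 -0.436 -0.19 ]
-0.09 [ 1.266 -0.816 -1.009]
-0.092 [0.317 0.479 0.094]
-0.094 [1.529 5.985 0.081]
((447.6741943359375, -172.66744995117188), (46.83657455444336, 133.71485900878906), 3.264512062072754)
[(array([ 0.455, -0.163,  0.025]), 0.92), (array([0.426, 0.12 , 0.016]), 0.63)] 17.9333
```

View pics/scene2.png

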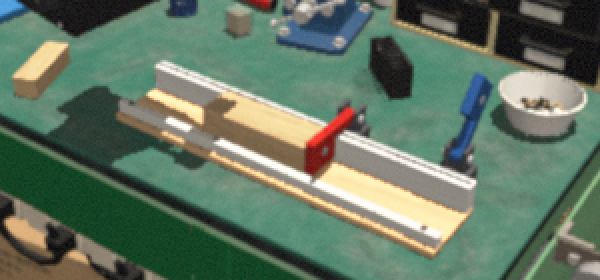

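The picture shows the timber's end against the red flag (crop 315,150), lying flat in the channel, with the blue flag up (crop 470,115). The contact force and the measured centre (y -0.163, expected -0.167) agree, and the arm is clear.

```bash
python3 -c "
from h import *
print(workorder.finish_job())"
```

```text
the job is handed in; nothing more can be done
None
```

The job is handed in: the red flag is down, the timber rests against it flat in the channel, the blue flag is still up, and the arm was clear at about 18 s; the judge's verdict was not shown.

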